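# Third hand at the printing jig: neutral lever, bracket held on the sprung stop

## Task

Before moving the bracket, set the red-knobbed machine lever straight up (neutral). Then lay the black bracket flat on the steel fixture plate, flange towards the orange sprung pad, square to it and centred, and press it on the pad with a steady 9 N or so: the green ring on the pad's shank half inside the blue housing, never all the way to the bottom. Finish while still holding it pressed there for a colleague to fasten, with the lever still upright, and leave the screw tub, the screwdriver and the stack of frames alone.

Things in the scene. Friction and masses are not known exactly. Their poses are not given: they have to be found in the camera images.
- lever (a joint): Machine lever, rad: 0 = leaning 0.7 rad towards the box's -x side, 0.7 = straight up (neutral), 1.4 = leaning 0.7 rad towards the box's +x side. Starts between 0 and 0.4. Stiff: about 0.12 N m of friction, it stays where it is left.
- lever_box: Fixed grey control box, 90 (x) x 70 (y) x 55 mm high; origin at the centre of its underside. The lever swings in its x-z plane about its y axis. Two aluminium quadrants beside the lever (45 mm above the box top, look only, not solid) carry a green mark at straight up and red marks at the ends.
- lever_pivot (a point): Hinge point of the lever, centre of the box's top, 55 mm above its underside; the hinge axis is the box's y axis.
- lever_knob (a point): Centre of the lever's red ball knob, 28 mm across, on a 12 mm steel rod, 90 mm from the pivot. The ball turns freely on the rod about an axis parallel to the hinge, so it can be pinched along the box's y while the lever swings, or simply pushed. Upright it stands 145 mm above the table.
- bracket: Loose black angle bracket, 0.25 to 0.45 kg, lying flat on the table on a green mat. Base 110 (x) x 70 (y) x 8 mm; upright flange at the +x end, 70 wide, 8 thick, top 40 mm above the underside; central upright web along x, 12 mm thick (y), 94 mm long, top 48 mm above the underside: grip it there from above. Origin: centre of the underside.
- bracket_face (a point): Middle of the flange's outer face (the face pressed on the pad), 55 mm from the bracket's origin along its +x, 20 mm above its underside.
- fixture: Fixed steel plate, 260 (x) x 140 (y) x 20 mm; blue fixed housing on its +x end, 45 (x) x 80 x 44 mm high above the plate, near face at x = 85 mm. Origin: centre of the plate's underside. A yellow line marks the centre line y = 0. The bracket goes on it with its +x along the fixture's +x.
- plate_top (a point): Centre of the plate's upper face, 20 mm above the fixture's origin.
- stop_pad: Orange sprung pad, 10 thick x 64 wide x 32 mm high, slides along fixture x. Origin: middle of its rear face, 10 mm behind the contact face; at rest at x 61, y 0, z 40 mm in the fixture's frame. Spring: 0.9 N per mm from 0 N at rest; travel 20 mm. Its 16 mm shank is red for 11 mm, then a 7 mm green ring, then white; the ring begins to enter the housing at 6 mm of travel, is all in at 13.
- tub: Bystander: blue round tub of screws, 72 mm across, 40 mm high, origin at the centre of its underside.
- driver: Bystander: yellow-handled screwdriver, 190 mm long, lying along its x axis, handle to -x.
- frames: Bystander: stack of black moulded frames, 100 (x) x 104 (y) x 37 mm, origin at the centre of its underside.

How it is judged:
By the outcome, as a careful person would: the job done as asked, in the order asked, and still so for the second after the job is handed in, while the arm keeps its last pose, push and grip.
It also fails if it takes over 54 s, if anything falls off the work surface, if the arm or the gripper's body presses on something with over 40 N, if the wrist force passes 120 N, or if a joint passes its speed limit or range.

## Robot

A 6-joint arm with a two-finger parallel gripper is mounted at the origin on the work surface. World frame = base frame: x ahead of the robot, y to its left, z up, the work surface at z = 0. Lengths are in mm, angles in rad, forces in N, time in s.
With the tool pointing down it reaches from about 350 to 725 mm from the base axis. Payload 6 kg.
Tool frame: the origin (TCP) lies midway between the tips of the shut fingers; the grasp point (between the pads) lies 19 mm behind it; z points along the fingers, y is the line along which they close (so a half turn about z gives the same grasp; the last joint's range is limited). The gripper opens to 85 mm and grips with 20 to 120 N. Pads are 22 mm wide; open, the fingers measure 114 mm over their backs; the gripper's body (76 mm by 85 mm) begins 54 mm behind the grasp point. The pads swing forward as they close: fully open they stand 13 mm farther back than shut.
Start: joints at [1.565, 0.04, 0.085, 0, -1.615, -0.334], TCP at [199.952, 565.679, 231.261] pointing down, gripper open.
Joint ranges: [-2.56, 2.56], [-1.29, 2.01], [-1.08, 1.49], [-3.29, 1.98], [-2.81, -0.18], [-2.99, 2.99]. Speed limits (rad/s): [2.57, 2.57, 3.01, 3.14, 3.14, 3.14].

## Interface

Orientations are given as a rotation vector (axis times angle).
In Python, from bench import arm, imaging gives the robot as it stands (arm), with the cameras (imaging).
- The arm moves only by the shell command python3 jog.py 'ROWS' [FORCE]. ROWS is rows parted by semicolons, their numbers by spaces, 1 to 10 of them, each of 7 numbers: dx, dy, dz in mm, then a rotation vector rx, ry, rz in rad, then the finger opening in mm; each row shifts and turns the commanded pose from where the row before left it, along the tool's axes as they then stand; what a row does not reach is not made up. A row lasts 1/12 s, in which the tool goes at most 41.7 mm and 0.125 rad, less where a joint would pass 70% of its speed; a pose out of reach is approached as far as the arm can. The fingers move at their own pace and stop on an object; FORCE is the grip in N (left out, the last holds). Time passes only in rows, so rows that do not move let the fingers close. It prints the time, the measured TCP pose, the force, the opening and the grip force at its end.
- arm.sense(): the state, without advancing time (a new reading comes with each control period).
- imaging.camera(name): name is "side" or "top"; returns the picture (480x640x3 uint8, blue, green, red); there is no depth.
- imaging.camera_params(name): a dict with "vertical_fov" (degrees; the focal length in pixels is half the picture's height over the tangent of half this angle, whatever the lens; pixels are square), "cx", "cy" (the principal point, pixels), "extrinsics" (4x4, takes a point from camera to world coordinates). Camera axes: x right, y up, looking along -z (the intrinsics and any distortion apply to the point x, -y, -z); pixel columns grow to the right and rows downward; lengths in mm; the calibration is good to about 2 mm. A picture is of the moment at which its call begins. camera_params takes no time and is no camera call.
- arm.sign_off(): hands the job in; it is judged then, once.
The state is a dict: "t": time; "joint_pos": joint angles; "joint_vel": joint speeds; "effort": joint torques, N m; "tool_pos": TCP position; "ee_rot": TCP orientation; "ft_force": force on the tool from outside, world axes, zero at the start; "ft_torque": the same for the moment, N m; "gripper_width": finger opening in mm; "gripper_force": force on a finger pad.
Only numpy, scipy, OpenCV 4.12 (cv2) and the standard library are available. Lean on these libraries where they do the work, as an engineer would, in place of code of your own. Each camera call takes 0.05 s, during which the arm holds its last target. There are 200 camera calls.

## Working session

There is one attempt and no reset: what is moved stays moved. The work goes in short steps, Python scripts to look and compute and a shell command to move; the robot and the scene stay as the last step left them, time stands still between calls to the robot, and variables do not carry over. Pictures are saved under pics/ and viewed, at most 10 in all, crops included, and the job is handed in when it is done.

```bash
ls; mkdir -p pics
python3 - <<'E'
from bench import arm, imaging
import cv2
for n in("top","side"):
    p=imaging.camera_params(n); print(n,p)
    cv2.imwrite(f"pics/{n}0.png",imaging.camera(n))
print(arm.sense())
E
```

```text
bench.py
jog.py
pics
top {'vertical_fov': 53.94318230609362, 'cx': 320.7002533166397, 'cy': 237.03222511570465, 'extrinsics': array([[-2.38569523e-03,  9.95745540e-01, -9.21147555e-02,
         5.27015022e+02],
       [-9.99609384e-01,  1.90391456e-04,  2.79471489e-02,
         9.42896880e+01],
       [ 2.78457867e-02,  9.21454474e-02,  9.95356132e-01,
         1.09699949e+03],
       [ 0.00000000e+00,  0.00000000e+00,  0.00000000e+00,
         1.00000000e+00]])}
side {'vertical_fov': 42.96771337644825, 'cx': 326.31276188861204, 'cy': 240.00635919907987, 'extrinsics': array([[ 9.63961768e-01,  1.80996683e-01, -1.94981818e-01,
         4.00427857e+02],
       [-2.65883887e-01,  6.30260993e-01, -7.29435974e-01,
        -6.88744257e+02],
       [-9.13605741e-03,  7.54990915e-01,  6.55671603e-01,
         8.16011604e+02],
       [ 0.00000000e+00,  0.00000000e+00,  0.00000000e+00,
         1.00000000e+00]])}
{'t': 0.1, 'joint_pos': array([ 1.56471222e+00,  4.07576766e-02,  8.38937846e-02, -4.19971922e-04,
       -1.61549641e+00, -3.33704424e-01]), 'joint_vel': array([-0.00120212, -0.00066501,  0.00230643,  0.00162487,  0.00082615,
        0.00131219]), 'effort': array([-5.21387206e-03, -3.69340503e+01,  3.48282444e+01,  6.95181593e+00,
       -4.58521623e-03,  1.03456912e-06]), 'tool_pos': array([199.79834155, 565.43760946, 230.36377268]), 'ee_rot': array([ 3.09477867e+00, -5.30873639e-01, -2.49470586e-04]), 'ft_force': array([ 0.17264686,  0.49293335, -0.03116148]), 'ft_torque': array([ 0.07193957, -0.00770585, -0.01089375]), 'gripper_force': 0.0, 'gripper_width': 85.24726193217671}
```

View pics/top0.png

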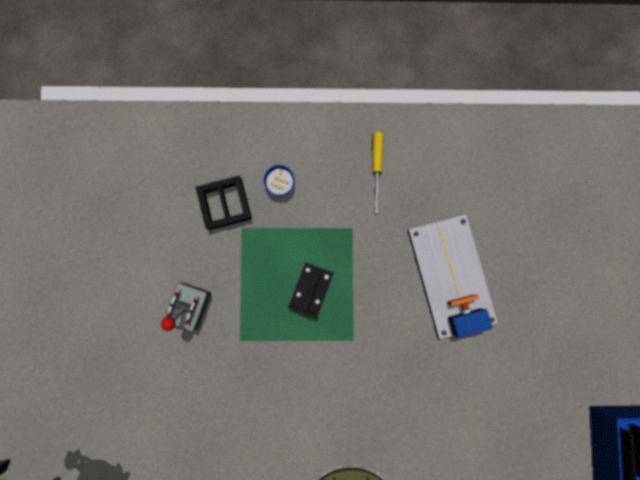

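View pics/side0.png

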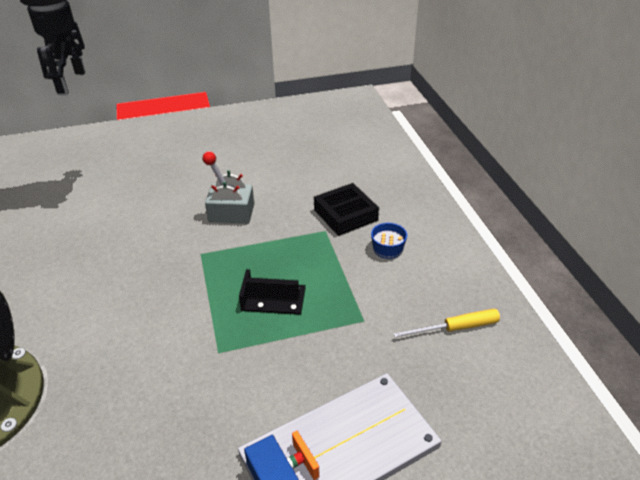

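The top view shows the lever box at about (190,307) with the red knob at (168,324). The bracket is at (311,291) on the mat, the fixture at (452,277) with its housing at (471,322), and the frames at (224,203). In the side view the knob is at (209,158) and the bracket flange faces the robot. Next I zoom in and measure.

```bash
cat > h.py <<'E'
import numpy as np, cv2
from bench import arm, imaging
def cam(n):
    p=imaging.camera_params(n); f=240/np.tan(np.radians(p["vertical_fov"]/2)); return p,f
def ray(n,uv):
    p,f=cam(n); E=p["extrinsics"]; uv=np.atleast_2d(uv).astype(float)
    d=np.c_[(uv[:,0]-p["cx"])/f,-(uv[:,1]-p["cy"])/f,-np.ones(len(uv))]
    return E[:3,3],d@E[:3,:3].T
def onz(n,uv,z):
    o,d=ray(n,uv); return o+d*((z-o[2])/d[:,2])[:,None]
def proj(n,P):
    p,f=cam(n); E=p["extrinsics"]; c=(np.atleast_2d(P)-E[:3,3])@E[:3,:3]
    return np.c_[p["cx"]+f*c[:,0]/-c[:,2],p["cy"]-f*c[:,1]/-c[:,2]]
def tri(a,b):
    o1,d1=ray("top",a);o2,d2=ray("side",b);d1=d1[0];d2=d2[0]
    s=np.linalg.lstsq(np.c_[d1,-d2],o2-o1,rcond=None)[0]
    A=o1+s[0]*d1;B=o2+s[1]*d2; return (A+B)/2,np.linalg.norm(A-B)
def mask(im,lo,hi,roi=None):
    m=cv2.inRange(cv2.cvtColor(im,cv2.COLOR_BGR2HSV),lo,hi)
    if roi:
        z=np.zeros_like(m);x0,y0,x1,y1=roi;z[y0:y1,x0:x1]=m[y0:y1,x0:x1];m=z
    return m
def big(m):
    c=max(cv2.findContours(m,cv2.RETR_EXTERNAL,cv2.CHAIN_APPROX_NONE)[0],key=cv2.contourArea); return c[:,0,:]
def cen(m):
    y,x=np.nonzero(m); return np.array([x.mean(),y.mean()])
E
python3 - <<'E'
from h import *
np.set_printoptions(precision=1,suppress=True)
t=cv2.imread("pics/top0.png");s=cv2.imread("pics/side0.png")
R=((0,150,80),(6,255,255))
kt=cen(mask(t,*R,(150,310,185,340)));ks=cen(mask(s,*R,(195,145,222,168)))
print("knob",kt,ks,tri(kt,ks))
def rect(c,z):
    r=cv2.minAreaRect(onz("top",c,z)[:,:2].astype(np.float32)); print(r); print(cv2.boxPoints(r))
print("bracket dark z0/8"); m=mask(t,(0,0,0),(180,255,55),(270,245,350,335)); c=big(m); rect(c,8)
w=mask(t,(0,0,120),(180,80,255),(285,255,340,312))
n,_,st,ce=cv2.connectedComponentsWithStats(w); print(ce[1:],st[1:,4]); print("bolts z8",onz("top",ce[1:],8))
print("yellow"); y=mask(t,(20,80,100),(35,255,255),(425,220,475,300)); P=onz("top",big(y),20)[:,:2].astype(np.float32); rect(big(y),20)
print("orange"); o=mask(t,(7,150,120),(18,255,255),(440,285,490,310)); rect(big(o),56)
print("blue"); b=mask(t,(100,120,60),(125,255,255),(440,300,500,345)); rect(big(b),64)
print("plate"); p=mask(t,(0,0,125),(180,45,255),(400,205,505,345)); rect(big(cv2.morphologyEx(p,cv2.MORPH_CLOSE,np.ones((5,5)))),20)
print("box top"); g=mask(t,(40,10,60),(110,120,255),(165,275,215,340)); rect(big(g),55)
def cr(im,x,y,w,h): return cv2.resize(im[y:y+h,x:x+w],(400,300),interpolation=cv2.INTER_CUBIC)
cv2.imwrite("pics/z1.png",np.vstack([np.hstack([cr(t,140,270,80,60+15)[:300],cr(t,272,255,80,60)]),np.hstack([cr(s,190,145,80,80),cr(s,230,260,80,60)])]))
E
```

```text
knob [167.6 323. ] [208.8 157.5] (array([442.7, 372.5, 139.6]), np.float64(2.216314301301446))
bracket dark z0/8
((503.6195373535156, 87.91311645507812), (69.4712905883789, 115.05103302001953), 69.8903579711914)
[[437.7  75.1]
 [545.7  35.5]
 [569.6 100.8]
 [461.5 140.3]]
[[307.5 269.5]
 [326.2 276.5]
 [298.2 294.2]
 [316.9 301.4]] [12 13 11 11]
bolts z8 [[552.7  94.3   8. ]
 [536.4  51.4   8. ]
 [496.3 115.6   8. ]
 [479.8  72.8   8. ]]
yellow
((581.6116943359375, -227.60589599609375), (11.601067543029785, 2.217221260070801), 17.135019302368164)
[[ 575.7 -228.3]
 [ 576.4 -230.4]
 [ 587.5 -227. ]
 [ 586.8 -224.8]]
orange
((483.2186584472656, -251.46533203125), (11.624570846557617, 60.914188385009766), 13.535935401916504)
[[ 470.4 -223.2]
 [ 484.7 -282.4]
 [ 496.  -279.7]
 [ 481.7 -220.5]]
blue
((435.1675109863281, -264.8566589355469), (46.86859893798828, 79.78398895263672), 14.314990043640137)
[[ 402.6 -232. ]
 [ 422.3 -309.3]
 [ 467.7 -297.7]
 [ 448.  -220.4]]
plate
((543.0359497070312, -239.3048095703125), (243.93243408203125, 321.9949951171875), 88.97073364257812)
[[ 379.9 -358.4]
 [ 701.8 -364.1]
 [ 706.2 -120.3]
 [ 384.3 -114.5]]
box top
((471.7787170410156, 359.0572509765625), (68.31951141357422, 96.32670593261719), 72.56775665283203)
[[415.6 340.9]
 [507.5 312. ]
 [528.  377.2]
 [436.1 406.1]]
```

View pics/z1.png

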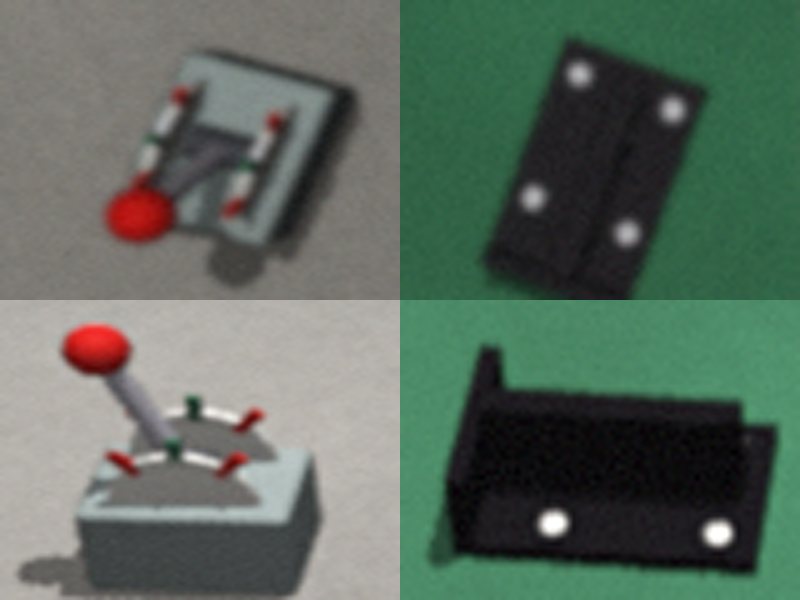

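The zoom shows the lever leaning towards the robot on the box's −x side, about 0.35 rad short of upright. The bracket bolts are clear and the flange faces the robot. I refine the box and fixture frames next.

Run:
```python
from h import *
np.set_printoptions(precision=1,suppress=True)
t=cv2.imread("pics/top0.png");s=cv2.imread("pics/side0.png")
def comps(im,lo,hi,roi,mn=2):
    n,_,st,ce=cv2.connectedComponentsWithStats(mask(im,lo,hi,roi)); return [(ce[i].round(1),st[i,4]) for i in range(1,n) if st[i,4]>=mn]
print("green t",comps(t,(55,100,20),(95,255,140),(160,280,205,325)))
print("green s",comps(s,(55,80,20),(95,255,140),(210,160,250,190)))
print("red t",comps(t,(0,110,70),(8,255,255),(160,280,205,340)),comps(t,(170,110,70),(180,255,255),(160,280,205,340)))
print("red s",comps(s,(0,110,70),(8,255,255),(200,165,250,200)))
def rect(c,z):
    r=cv2.minAreaRect(onz("top",c,z)[:,:2].astype(np.float32)); print(r[0],r[1],cv2.boxPoints(r).ravel())
g=mask(t,(0,0,95),(180,60,255),(400,205,505,345));
print("plate"); 
b=cv2.GaussianBlur(t,(3,3),0).astype(int); 
for th in (125,135,145): 
    m=((b.min(2)>th)*255).astype(np.uint8); m[:205]=0;m[345:]=0;m[:,:400]=0;m[:,505:]=0
    m=cv2.morphologyEx(m,cv2.MORPH_OPEN,np.ones((3,3)));c=big(m);print(th,cv2.contourArea(c));rect(c,20)
y=mask(t,(18,60,100),(38,255,255),(425,215,475,292)); yy,xx=np.nonzero(y); P=onz("top",np.c_[xx,yy],20)
print("yellow fit",len(xx),cv2.fitLine(P[:,:2].astype(np.float32),cv2.DIST_HUBER,0,.01,.01).ravel())
```

```text
green t []
green s [(array([228. , 172.5]), np.int32(4)), (array([224.3, 183.9]), np.int32(7))]
red t [(array([175.7, 293.5]), np.int32(6)), (array([194.5, 300. ]), np.int32(6)), (array([167.5, 322.9]), np.int32(158)), (array([186.2, 321.5]), np.int32(10))] [(array([171. , 317.3]), np.int32(3)), (array([173.5, 320. ]), np.int32(2)), (array([174. , 322.5]), np.int32(2))]
red s [(array([239.6, 176.4]), np.int32(14)), (array([214.2, 188. ]), np.int32(16)), (array([236.1, 188.1]), np.int32(18))]
plate
125 5475.0
(539.3192138671875, -240.550048828125) (262.51470947265625, 141.63243103027344) [ 394.5 -205.1  430.1 -342.1  684.2 -276.   648.5 -139. ]
135 5236.5
(545.76318359375, -238.27853393554688) (246.6858367919922, 138.85641479492188) [ 409.  -202.   443.8 -336.4  682.6 -274.6  647.8 -140.2]
145 4745.0
(546.1890869140625, -237.79092407226562) (242.2211151123047, 136.5977020263672) [ 411.8 -202.1  446.1 -334.3  680.6 -273.5  646.3 -141.3]
yellow fit 121 [   1.     0.3  575.6 -229.4]
```

Run:
```python
from h import *
np.set_printoptions(precision=2,suppress=True)
a=tri((194.5,300),(236.1,188.1));b=tri((186.2,321.5),(214.2,188));c=tri((175.7,293.5),(239.6,176.4));k=tri((167.5,322.9),(208.8,157.5))
print(a,b,c)
A,B,C,K=a[0],b[0],c[0],k[0]
d=(A-B)[:2]; yaw=np.arctan2(d[1],d[0]); l=(C-A)[:2]; print("yaw",yaw,np.arctan2(-l[0],l[1]),np.linalg.norm(d))
x=np.array([np.cos(yaw),np.sin(yaw)]);y=np.array([-x[1],x[0]])
piv=(A+B)[:2]/2+(C-A)[:2]/2; r=K[:2]-piv; print("pivot",piv,"knob rel",r@x,r@y,K[2]-55, "lever",.7+np.arctan2(r@x,K[2]-55))
```

```text
(array([485.77, 333.91,  82.12]), np.float64(2.129880882178228)) (array([441.77, 350.82,  79.41]), np.float64(0.24095347629727587)) (array([499.51, 374.  ,  81.45]), np.float64(2.2421956941816803))
yaw -0.366819718189841 -0.3302423657536968 47.13678709577287
pivot [470.64 362.41] knob rel -29.57081687320912 -0.31842923689177793 84.4564906891406 lever 0.36320867849593774
```

```bash
python3 jog.py '32.6 11.2 0 0 0 0 70;32.6 11.2 0 0 0 0 70;32.6 11.2 0 0 0 0 70;32.6 11.2 0 0 0 0 70;32.6 11.2 0 0 0 0 70;32.6 11.2 0 0 0 0 70;32.6 11.2 0 0 0 0 70;32.6 11.2 0 0 0 0 70;32.6 11.2 0 0 0 0 70;0 0 0 0 0 0 70' 30
```

```text
t: 0.93
tool_pos: [446.2, 369.2, 230.8]
ee_rot: [3.093, -0.538, 0.001]
ft_force: [0.0, 0.7, 0.3]
gripper_width: 69.8
gripper_force: 0.0
```

```bash
python3 jog.py '-4.4 -1.9 30 0 0 0 60;0 0 35 0 0 0 60;0 0 35 0 0 0 60;0 0 12 0 0 0 60;0 0 0 0 0 0 60' 30
python3 - <<'E'
from h import *
s=imaging.camera("side");t=imaging.camera("top")
cv2.imwrite("pics/z2.png",np.hstack([cv2.resize(s[90:240,140:290],(400,400)),cv2.resize(t[260:360,120:220],(400,400))]))
E
```

```text
t: 1.35
tool_pos: [438.0, 374.4, 115.1]
ee_rot: [3.09, -0.53, -0.006]
ft_force: [-0.7, 1.1, -0.4]
gripper_width: 60.0
gripper_force: 0.0
```

View pics/z2.png

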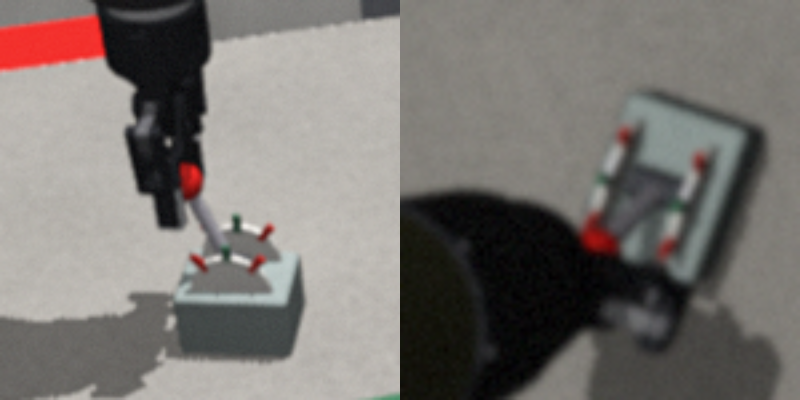

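The fingers straddle the knob but sit about 5 mm short on the robot side. In the crop the ball is at (190,180) and the near finger at about (168,190). I nudge over and close.

```bash
python3 jog.py '5.5 0 -1 0 0 0 60;0 0 0 0 0 0 20;0 0 0 0 0 0 20;0 0 0 0 0 0 20;0 0 0 0 0 0 20;0 0 0 0 0 0 20' 25
```

```text
t: 1.95
tool_pos: [444.3, 371.8, 122.5]
ee_rot: [3.092, -0.531, -0.0]
ft_force: [-7.8, -10.6, 11.1]
gripper_width: 26.4
gripper_force: 24.2
```

```bash
python3 jog.py '8 0 -4 0 0 0 20;8 0 -3 0 0 0 20;8 0 -1 0 0 0 20;6 0 0 0 0 0 20;0 0 0 0 0 0 20;0 0 0 0 0 0 20'
python3 - <<'E'
from h import *
s=imaging.camera("side");t=imaging.camera("top")
cv2.imwrite("pics/z3.png",np.hstack([cv2.resize(s[90:240,140:290],(400,400)),cv2.resize(t[260:360,120:220],(400,400))]))
E
```

```text
t: 2.45
tool_pos: [472.8, 361.7, 127.8]
ee_rot: [3.09, -0.533, -0.002]
ft_force: [-1.3, -7.4, -1.6]
gripper_width: 25.9
gripper_force: 25.4
```

View pics/z3.png

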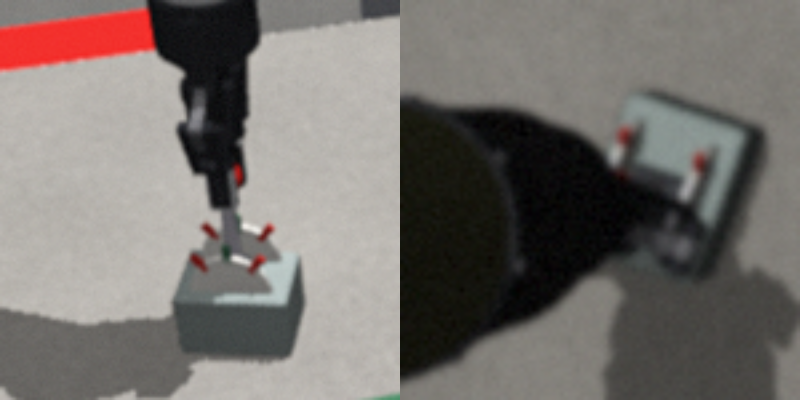

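The lever looks near upright, with the rod just behind the green marks at crop (228,240). I release and check.

```bash
python3 jog.py '0 0 0 0 0 0 60;0 0 0 0 0 0 60;0 0 0 0 0 0 60;0 0 -30 0 0 0 60;0 0 -35 0 0 0 60;0 25 -25 0 0 0 60;0 40 0 0 0 0 60;0 40 0 0 0 0 60;0 40 0 0 0 0 60;0 40 0 0 0 0 60'
cat > lev.py <<'E'
from h import *
t=imaging.camera("top");s=imaging.camera("side")
R=((0,150,80),(6,255,255))
kt=cen(mask(t,*R,(150,270,200,340)));ks=cen(mask(s,*R,(195,135,260,168)))
K,e=tri(kt,ks);r=K[:2]-[471,362];x=np.array([.94,-.342])
print(kt,ks,K,e,"lever",.7+np.arctan2(r@x,K[2]-55),"y",r@[.342,.94])
cv2.imwrite("pics/lev.png",cv2.resize(s[130:230,170:290],(720,600)))
E
python3 lev.py
```

```text
t: 3.38
tool_pos: [410.5, 188.8, 218.7]
ee_rot: [-3.095, 0.53, -0.001]
ft_force: [1.2, -1.1, 0.9]
gripper_width: 59.6
gripper_force: 0.0
[172.76056338 309.6056338 ] [223.35       155.90833333] [470.36766847 361.20344174 145.46495363] 0.47420244260155914 lever 0.696440971410586 y -0.9650221486309676
```

View pics/lev.png

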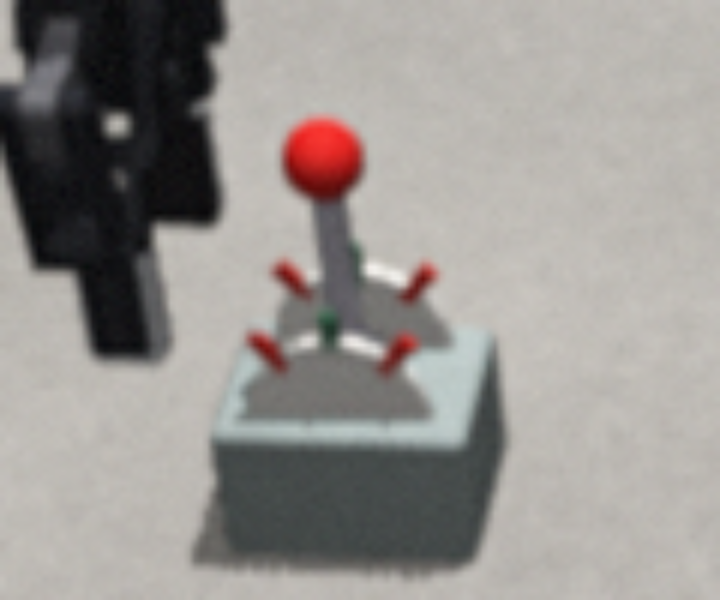

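Picture: the rod passes between both green marks, with the knob at crop (323,158). The numbers give lever ≈0.70, so it is upright. Next is the bracket.

```bash
python3 jog.py '29.7 15.9 0 0 0 0.019 60;29.7 15.9 0 0 0 0 60;29.7 15.9 0 0 0 0 60;29.7 15.9 36 0 0 0 60;0 0 36 0 0 0 60;0 0 36 0 0 0 60;0 0 36 0 0 0 60;0 0 0 0 0 0 60;0 0 0 0 0 0 60'
```

```text
t: 4.23
tool_pos: [496.7, 92.6, 79.3]
ee_rot: [3.089, -0.56, -0.003]
ft_force: [0.6, -0.4, 1.5]
gripper_width: 59.8
gripper_force: 0.0
```

```bash
python3 jog.py '5.5 1.5 22 0 0 0 50;0 0 22 0 0 0 50;0 0 20 0 0 0 50;0 0 0 0 0 0 50;0 0 0 0 0 0 50'
python3 - <<'E'
from h import *
s=imaging.camera("side");t=imaging.camera("top")
cv2.imwrite("pics/z4.png",np.hstack([cv2.resize(s[200:340,200:340],(400,400)),cv2.resize(t[240:340,260:360],(400,400))]))
E
```

```text
t: 4.65
tool_pos: [503.1, 90.2, 18.4]
ee_rot: [-3.091, 0.559, -0.004]
ft_force: [-0.4, 0.1, 0.8]
gripper_width: 50.2
gripper_force: 0.0
```

View pics/z4.png

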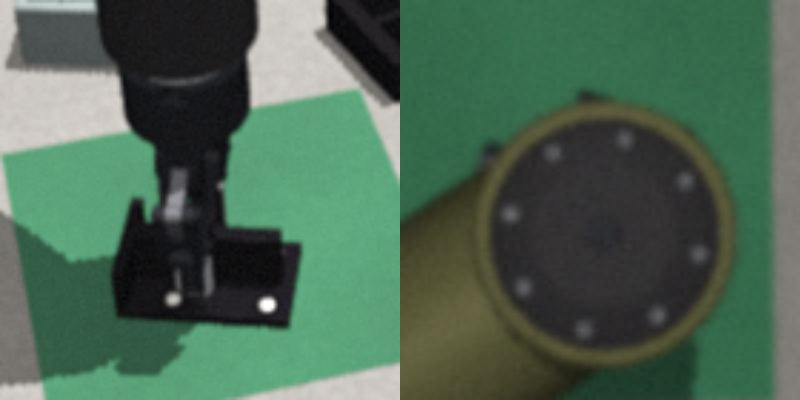

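The fingers straddle the web mid-length, in front of the flange at crop (125,260). I close and lift.

```bash
python3 jog.py '0 0 2 0 0 0 30;0 0 0 0 0 0 5;0 0 0 0 0 0 5;0 0 0 0 0 0 5;0 0 0 0 0 0 5;0 0 0 0 0 0 5;0 0 0 0 0 0 5' 70; python3 jog.py '0 0 -20 0 0 0 5;0 0 -30 0 0 0 5;0 0 -30 0 0 0 5;0 0 -20 0 0 0 5;0 0 0 0 0 0 5'
```

```text
t: 5.33
tool_pos: [502.4, 89.7, 15.0]
ee_rot: [-3.091, 0.56, -0.002]
ft_force: [-1.5, 0.2, 5.7]
gripper_width: 11.1
gripper_force: 70.1
t: 5.75
tool_pos: [503.8, 90.2, 118.6]
ee_rot: [-3.088, 0.56, -0.01]
ft_force: [0.5, -0.2, -1.1]
gripper_width: 10.7
gripper_force: 69.0
```

```bash
python3 jog.py '0 0 0 0 0 -0.1226 5;0 0 0 0 0 -0.1226 5;0 0 0 0 0 -0.1226 5;0 0 0 0 0 -0.1226 5;0 0 0 0 0 -0.1226 5;0 0 0 0 0 0 5'; python3 jog.py '-3.1 36.4 0 0 0 0 5;-3.1 36.4 0 0 0 0 5;-3.1 36.4 0 0 0 0 5;-3.1 36.4 0 0 0 0 5;-3.1 36.4 0 0 0 0 5;-3.1 36.4 0 0 0 0 5;-3.1 36.4 0 0 0 0 5;-3.1 36.4 0 0 0 0 5;-3.1 36.4 0 0 0 0 5;0 0 0 0 0 0 5'
```

```text
t: 6.25
tool_pos: [501.0, 89.4, 112.1]
ee_rot: [3.115, 0.405, -0.004]
ft_force: [-0.4, -0.2, -2.6]
gripper_width: 11.0
gripper_force: 68.9
t: 7.08
tool_pos: [556.3, -239.6, 111.8]
ee_rot: [3.118, 0.384, -0.005]
ft_force: [-0.7, 2.0, -2.2]
gripper_width: 10.9
gripper_force: 69.5
```

```bash
python3 jog.py '0 0 0 0 0 0 5;0 0 0 0 0 0 5'
python3 - <<'E'
from h import *
from scipy.spatial.transform import Rotation as Ro
s=arm.sense();M=Ro.from_rotvec(s["ee_rot"]).as_matrix();print(M.round(3))
d=np.array([559.3,-233.7,20+15+30])-s["tool_pos"];print("rows",(M.T@d).round(1), "yaw x",np.arctan2(M[1,0],M[0,0]),s["ft_force"])
E
```

```text
t: 7.25
tool_pos: [556.6, -234.4, 112.5]
ee_rot: [-3.116, -0.393, 0.003]
ft_force: [-1.0, 0.6, -2.8]
gripper_width: 11.2
gripper_force: 69.5
[[ 0.969  0.248 -0.002]
 [ 0.248 -0.969  0.001]
 [-0.002 -0.001 -1.   ]]
rows [ 2.8  0.1 47.5] yaw x 0.25089361456626397 [-1.04538521  0.63837648 -2.79510338]
```

```bash
python3 jog.py '2.8 0 24 0 0 0 5;0 0 24 0 0 0 5;0 0 18 0 0 0 5;0 0 0 0 0 0 5;0 0 0 0 0 0 5'
cat > fx.py <<'E'
from h import *
import sys
s=imaging.camera("side");t=imaging.camera("top")
cv2.imwrite(f"pics/{sys.argv[1]}.png",np.hstack([cv2.resize(s[340:480,220:400],(400,311)),cv2.resize(t[230:345,400:512],(320,329))[:311]]))
E
python3 fx.py z5
```

```text
t: 7.67
tool_pos: [559.3, -232.7, 47.2]
ee_rot: [-3.116, -0.399, 0.004]
ft_force: [-0.2, -1.1, -1.8]
gripper_width: 10.8
gripper_force: 69.5
```

View pics/z5.png

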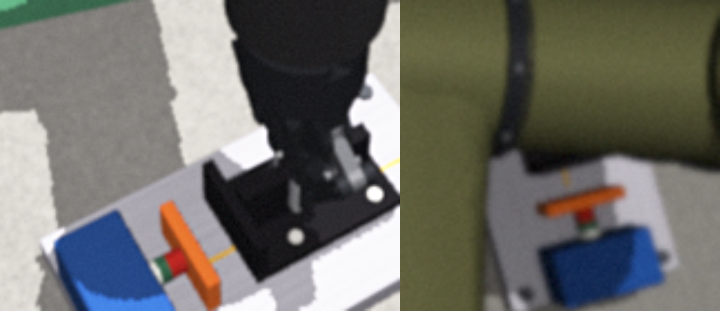

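The side view shows the flange parallel to the pad, about 20 mm short, with the bracket about 12 mm above the plate. The yellow line meets the flange near its middle. I lower it to contact.

```bash
python3 jog.py '0 0 5 0 0 0 5;0 0 4 0 0 0 5;0 0 0 0 0 0 5;0 0 0 0 0 0 5'; python3 jog.py '0 0 2 0 0 0 5;0 0 0 0 0 0 5;0 0 0 0 0 0 5';python3 jog.py '0 0 1 0 0 0 5;0 0 0 0 0 0 5;0 0 0 0 0 0 5'
```

```text
t: 8.1
tool_pos: [559.8, -233.8, 38.9]
ee_rot: [-3.116, -0.398, 0.0]
ft_force: [0.2, 0.1, -3.6]
gripper_width: 11.3
gripper_force: 69.5
t: 8.35
tool_pos: [559.9, -233.9, 36.8]
ee_rot: [3.116, 0.398, -0.0]
ft_force: [-1.2, -0.2, -3.1]
gripper_width: 11.4
gripper_force: 69.5
t: 8.6
tool_pos: [559.9, -233.8, 35.9]
ee_rot: [3.116, 0.398, -0.0]
ft_force: [0.6, 0.0, -3.1]
gripper_width: 11.1
gripper_force: 69.5
```

```bash
python3 jog.py '0 0 1 0 0 0 5;0 0 0 0 0 0 5;0 0 0 0 0 0 5'; python3 jog.py '0 0 0.7 0 0 0 5;0 0 0 0 0 0 5;0 0 0 0 0 0 5'
python3 - <<'E'
from h import *
np.set_printoptions(precision=1,suppress=True)
s=imaging.camera("side"); s0=cv2.imread("pics/side0.png")
def bolts(im,roi):
    n,_,st,ce=cv2.connectedComponentsWithStats(mask(im,(0,0,170),(180,60,255),roi)); return [c for c,a in zip(ce[1:],st[1:,4]) if 8<a<90]
# initial, side view -> bracket frame
a=onz("side",bolts(s0,(245,290,305,320)),8)[:,:2];print("init",a)
x=np.array([np.cos(2.785),np.sin(2.785)]);y=np.array([-x[1],x[0]]);print((a-[506,87.5])@np.c_[x,y])
O=np.array([539,-239]);y2=.254+np.pi;x=np.array([np.cos(y2),np.sin(y2)]);y=np.array([-x[1],x[0]])
bp=[b for b in bolts(s,(335,415,410,470))];print("now px",bp)
if bp: print((onz("side",bp,28)[:,:2]-O)@np.c_[x,y])
o=mask(s,(5,150,100),(18,255,255),(270,400,340,480));print("orange",cv2.minAreaRect(big(o)))
yl=mask(s0,(20,80,120),(35,255,255),(315,405,410,460));yy,xx=np.nonzero(yl);P=onz("side",np.c_[xx,yy],20)[:,:2];q=(P-O)@np.c_[x,y];print("yellow in fixture",np.polyfit(q[:,0],q[:,1],1))
E
```

```text
t: 8.85
tool_pos: [560.0, -233.8, 35.0]
ee_rot: [3.116, 0.398, 0.0]
ft_force: [-0.1, -0.2, -2.0]
gripper_width: 11.2
gripper_force: 69.7
t: 9.1
tool_pos: [560.0, -233.9, 35.0]
ee_rot: [3.116, 0.398, 0.001]
ft_force: [-2.4, 2.0, 4.3]
gripper_width: 10.9
gripper_force: 70.2
init [[478.8  72.3]
 [535.   51.2]]
[[ 20.2  23.7]
 [-39.8  23.9]]
now px [array([337.8, 416.2]), array([379.5, 424.5]), array([388.3, 432.1]), array([353.1, 451.2]), array([406.6, 467.9])]
[[-16.1 -36.4]
 [-61.6   6.3]
 [-65.6  23. ]
 [ -5.9  23. ]
 [-56.2  81.3]]
orange ((305.6029357910156, 454.3382568359375), (51.27808380126953, 11.661903381347656), 59.03623962402344)
yellow in fixture [ 0.  -0.8]
```

```bash
python3 jog.py '-5 0 0 0 0 0 5;-6 0 0 0 0 0 5;-5 0 0 0 0 0 5;-4 0 0 0 0 0 5;0 0 0 0 0 0 5;0 0 0 0 0 0 5'; python3 jog.py '-3 0 0 0 0 0 5;-3 0 0 0 0 0 5;0 0 0 0 0 0 5;0 0 0 0 0 0 5'; python3 fx.py z6
python3 - <<'E'
from h import *
x=-np.array([np.cos(.254),np.sin(.254)]);print("push",-arm.sense()["ft_force"][:2]@x,(arm.sense()["tool_pos"][:2]-[539,-239])@x)
E
```

```text
t: 9.65
tool_pos: [540.2, -239.2, 35.0]
ee_rot: [3.116, 0.398, -0.0]
ft_force: [-0.9, 0.9, 6.7]
gripper_width: 11.1
gripper_force: 70.9
t: 9.98
tool_pos: [535.3, -240.5, 34.9]
ee_rot: [3.115, 0.398, 0.002]
ft_force: [3.0, 0.9, 5.5]
gripper_width: 11.1
gripper_force: 70.8
push 3.156645517291113 3.987406484116908
```

View pics/z6.png

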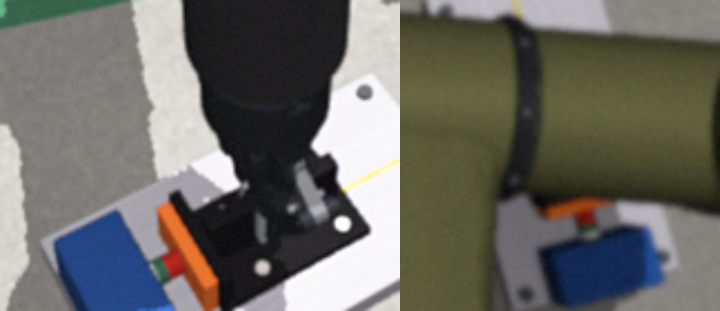

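The flange now touches the pad evenly, and the green ring at crop (158,268) is still outside the housing. I press on in small steps.

```bash
python3 jog.py '-2.5 0 0 0 0 0 5;-2 0 0 0 0 0 5;0 0 0 0 0 0 5;0 0 0 0 0 0 5'
cat > ms.py <<'E'
from h import *
x=-np.array([np.cos(.254),np.sin(.254)]);q=arm.sense();print("push",-q["ft_force"][:2]@x,"tcp x",(q["tool_pos"][:2]-[539,-239])@x)
s0=cv2.imread("pics/side0.png");s=imaging.camera("side");cv2.imwrite("pics/side1.png",s)
O=np.array([539,-239]);y=np.array([-x[1],x[0]])
# positions along the shank (z=40, y=0) in fixture x: colours sampled along projected axis
for im in (s0,s):
    f=np.arange(58,92,.5);P=np.c_[O+np.outer(f,x),np.full(len(f),46)]
    uv=proj("side",P).astype(np.float32);c=cv2.remap(im,uv[None,:,0],uv[None,:,1],cv2.INTER_LINEAR)
    h=cv2.cvtColor(c,cv2.COLOR_BGR2HSV)[0]
    def n(p):
        if p[1]<70: return "w"
        if p[0]<6 or p[0]>172: return "r"
        if p[0]<20: return "o"
        if 40<p[0]<97: return "g"
        if p[0]<130: return "b"
        return "?"
    print("".join(map(n,h)))
E
python3 ms.py
```

```text
t: 10.42
tool_pos: [531.7, -241.4, 34.9]
ee_rot: [3.115, 0.399, 0.004]
ft_force: [7.6, 1.0, 3.8]
gripper_width: 10.8
gripper_force: 70.7
push 7.618770077306422 tcp x 7.678272738945007
ooooooooorrrrrrrrrrrrrrrrrrrrrroobwggggggggwwwwwwwwwwbbbbbbbbbbbbbbb
ooooooooooooooooooooorrrrrrrrrrrrrrrrrrrrroobgggggggbbbbbbbbbbbbbbbb
```

```bash
python3 jog.py '-2 0 0 0 0 0 5;-2 0 0 0 0 0 5;0 0 0 0 0 0 5;0 0 0 0 0 0 5'; python3 ms.py
```

```text
t: 10.8
tool_pos: [528.4, -242.3, 35.0]
ee_rot: [3.115, 0.399, 0.007]
ft_force: [8.7, 0.8, 2.9]
gripper_width: 10.9
gripper_force: 70.5
push 8.665484566277945 tcp x 11.039124645708325
ooooooooorrrrrrrrrrrrrrrrrrrrrroobwggggggggwwwwwwwwwwbbbbbbbbbbbbbbb
wrooooooooooooooooooooooooorrrrrrrrrrrrrrrrrrrrrrrrwbbbbbbbbbbbbbbbb
```

```bash
cat > pt.py <<'E'
from h import *
O=np.array([539,-239]);x=-np.array([np.cos(.254),np.sin(.254)]);y=np.array([-x[1],x[0]])
t0=cv2.imread("pics/top0.png");t=imaging.camera("top");s0=cv2.imread("pics/side0.png");s=imaging.camera("side")
f=np.arange(45,85,.25)
def edge(im,n,yo,z):
    P=np.c_[O+np.outer(f,x)+yo*y,np.full(len(f),z)];uv=proj(n,P).astype(np.float32)
    c=cv2.remap(im,uv[None,:,0],uv[None,:,1],cv2.INTER_LINEAR)[0].astype(float)
    o=c[:,2]-c[:,0]   # orange: red minus blue; half-height of the falling rear edge
    i=np.argmax(o);h=o.max()/2
    j=i+np.argmax(o[i:]<h);return f[j]
for n,a,b,z in(("top",t0,t,56),("side",s0,s,56)):
    for yo in(-25,-20,-15,15,20,25):
        e0,e1=edge(a,n,yo,z),edge(b,n,yo,z);print(n,yo,e0,e1,"travel",e1-e0)
cv2.imwrite("pics/z7.png",np.hstack([cv2.resize(s[400:480,230:330],(400,320),interpolation=cv2.INTER_CUBIC),cv2.resize(t[280:345,430:510],(394,320),interpolation=cv2.INTER_CUBIC)]))
E
python3 pt.py
```

```text
top -25 61.75 70.5 travel 8.75
top -20 61.75 70.5 travel 8.75
top -15 62.5 70.75 travel 8.25
top 15 61.75 65.25 travel 3.5
top 20 61.25 69.0 travel 7.75
top 25 61.0 69.5 travel 8.5
side -25 64.25 73.25 travel 9.0
side -20 65.0 74.75 travel 9.75
side -15 65.0 76.75 travel 11.75
side 15 64.75 78.0 travel 13.25
side 20 65.0 77.0 travel 12.0
side 25 65.0 77.25 travel 12.25
```

View pics/z7.png

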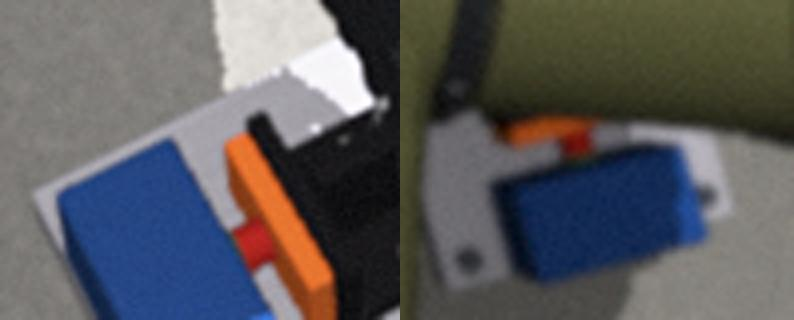

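```bash
python3 - <<'E'
from h import *
O=np.array([539,-239]);x=-np.array([np.cos(.254),np.sin(.254)]);y=np.array([-x[1],x[0]])
t0=cv2.imread("pics/top0.png").astype(np.float32);t=np.mean([imaging.camera("top") for _ in range(4)],0).astype(np.float32)
f=np.arange(58,92,1.)
for im in(t0,t):
    c=0
    for yo in(-2,0,2):
        uv=proj("top",np.c_[O+np.outer(f,x)+yo*y,np.full(len(f),47)]).astype(np.float32);c=c+cv2.remap(im,uv[None,:,0],uv[None,:,1],cv2.INTER_LINEAR)[0]/3
    print([(int(a),*map(int,b[::-1])) for a,b in zip(f,c)])
q=[arm.sense()["ft_force"]];print(q)
E
python3 jog.py '0 0 0 0 0 0 5;0 0 0 0 0 0 5;0 0 0 0 0 0 5;0 0 0 0 0 0 5'; python3 lev.py
```

```text
[(58, 191, 111, 32), (59, 189, 108, 30), (60, 187, 103, 29), (61, 183, 94, 27), (62, 177, 82, 25), (63, 173, 68, 23), (64, 169, 55, 22), (65, 167, 45, 22), (66, 168, 37, 23), (67, 169, 33, 24), (68, 170, 32, 25), (69, 169, 33, 27), (70, 162, 38, 30), (71, 154, 44, 34), (72, 140, 53, 39), (73, 124, 63, 46), (74, 107, 74, 53), (75, 90, 83, 61), (76, 80, 92, 71), (77, 83, 104, 85), (78, 92, 116, 100), (79, 110, 130, 118), (80, 131, 146, 137), (81, 148, 157, 152), (82, 159, 164, 163), (83, 162, 164, 165), (84, 155, 156, 158), (85, 142, 143, 146), (86, 119, 122, 129), (87, 94, 99, 113), (88, 70, 81, 106), (89, 49, 66, 103), (90, 37, 59, 108), (91, 30, 58, 115)]
[(58, 43, 43, 27), (59, 42, 41, 26), (60, 40, 39, 24), (61, 40, 38, 24), (62, 42, 37, 23), (63, 51, 37, 21), (64, 62, 38, 19), (65, 77, 41, 18), (66, 96, 47, 18), (67, 112, 51, 18), (68, 124, 54, 18), (69, 133, 55, 16), (70, 134, 53, 17), (71, 133, 49, 17), (72, 128, 42, 16), (73, 121, 35, 15), (74, 116, 28, 15), (75, 113, 23, 14), (76, 111, 20, 14), (77, 109, 19, 14), (78, 108, 20, 15), (79, 103, 23, 17), (80, 97, 27, 21), (81, 88
[... 562 characters left out ...]
lue
 ** On entry to DLASCL parameter number  4 had an illegal value
 ** On entry to DLASCL parameter number  5 had an illegal value
 ** On entry to DLASCL parameter number  4 had an illegal valueh.py:26: RuntimeWarning: Mean of empty slice.
  y,x=np.nonzero(m); return np.array([x.mean(),y.mean()])
  ret = ret.dtype.type(ret / rcount)
Traceback (most recent call last):
  File "lev.py", line 5, in <module>
    K,e=tri(kt,ks);r=K[:2]-[471,362];x=np.array([.94,-.342])
        ~~~^^^^^^^
  File "h.py", line 16, in tri
    s=np.linalg.lstsq(np.c_[d1,-d2],o2-o1,rcond=None)[0]
      ~~~~~~~~~~~~~~~^^^^^^^^^^^^^^^^^^^^^^^^^^^^^^^^
numpy.linalg.LinAlgError: SVD did not converge in Linear Least Squares
```

```bash
python3 jog.py '-0.6 0 0 0 0 0 5;0 0 0 0 0 0 5;0 0 0 0 0 0 5'
python3 - <<'E'
from h import *
s=imaging.camera("side");m=mask(s,(0,150,80),(6,255,255),(195,135,260,168));print("knob side",cen(m) if m.any() else "hidden")
O=np.array([539,-239]);x=-np.array([np.cos(.254),np.sin(.254)]);y=np.array([-x[1],x[0]])
n,_,st,ce=cv2.connectedComponentsWithStats(mask(s,(0,0,170),(180,60,255),(325,425,390,475)))
for c,a in zip(ce[1:],st[1:,4]):
    if 8<a<90: print("bolt",c,(onz("side",c,28)[:,:2]-O)@np.c_[x,y])
E
python3 pt.py | head -2
```

```text
t: 11.83
tool_pos: [528.2, -242.3, 35.0]
ee_rot: [3.115, 0.399, 0.008]
ft_force: [9.8, 1.5, 3.0]
gripper_width: 11.1
gripper_force: 70.5
knob side hidden
bolt [357.5 436.5] [[-23.44174433   6.61782644]]
bolt [369.38461538 442.41025641] [[-33.06542383  23.0878764 ]]
bolt [333.17391304 462.26086957] [[26.90099059 23.27700095]]
top -25 61.75 70.75 travel 9.0
top -20 61.75 70.75 travel 9.0
```

```bash
python3 -c "
from bench import arm, imaging
print(arm.sign_off())"
```

```text
the job is handed in; nothing more can be done
None
```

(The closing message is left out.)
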